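# Show the burnt gourd to the inspection camera

### The arm

A 7-joint arm with a two-finger parallel gripper is mounted at the origin on the work surface. World frame = base frame: x ahead of the robot, y to its left, z up, the work surface at z = 0. Lengths are in m, angles in rad, forces in N, time in s.
With the tool pointing down it reaches from about 0.35 to 0.775 m from the base axis. Payload 3.1 kg.
Tool frame: the origin (TCP) lies between the finger pads, 19 mm behind the fingertips; this is the grasp point; z points along the fingers, y is the direction in which the jaws open and shut (so a half turn about z gives the same grasp; the last joint's range is limited). The gripper opens to 85 mm and grips with 20 to 120 N. Pads are 22 mm wide; open, the fingers measure 114 mm over their backs; the gripper's body (76 mm by 85 mm) begins 54 mm behind the grasp point. The pads swing forward as they close: fully open they stand 13 mm farther back than shut.
Start: joints at [-1.228, 0.311, 0.014, 1.512, -0.004, 1.319, -0.027], TCP at [0.206, 0.51, 0.25] pointing down, gripper open.
Joint ranges: [-2.7, 2.7], [-0.3, 1.91], [-1.27, 1.3], [0.12, 2.57], [-1.44, 4.58], [0.2, 2.03], [-3.05, 3.05]. Speed limits (rad/s): [2.79, 2.79, 3.14, 3.14, 3.14, 3.14, 3.14].

### API

Orientations are given as a unit quaternion [w, x, y, z].
In Python, from cell import bot gives the robot as it stands.
- The arm moves only by the tool apply_moves, never from a script. Its argument "series" is text: rows parted by semicolons, each of 6 numbers parted by spaces: the shift along the tool's x, y, z as a fraction of full scale, then the turn, a rotation vector about the tool's x, y, z as a fraction of full scale. A call has 1 to 5 rows; each row is the pose to reach, as a shift and turn from the pose commanded when the call began, along the tool's axes at that moment, turning the shorter way round; what a row does not reach only later rows make up. Full scale, the value 1, is 250 mm for a shift and pi rad for a turn. A row lasts 1/10 s, in which the tool goes at most 50 mm and 8.59 degrees, less where a joint would pass 70% of its speed; a pose out of reach is approached as far as the arm can. A call with a number of a shift or a turn outside -1 to 1 is refused whole. A call with a gripper value outside its range is refused whole. "hand" is the closure, from -1 (fully open) to 1 (shut), set as the call begins (left out, the last holds). The fingers move at their own pace and stop on an object; "squeeze" is the grip in N (left out, the last holds). Time passes only in rows, so rows that repeat a pose let the fingers close. It gives the time, the measured TCP pose, the force and the opening at its end, in the units of the state.
- bot.observe(): the state, without advancing time (a new reading comes with each control period).
- bot.capture(name): name is "scene" or "top" or "wrist"; returns a dict with "color" (480x640x3 uint8, red, green, blue), "fx", "fy", "cx", "cy" (pixels), "R" (3x3) and "t" (3): a world point X has camera coordinates R X + t; the wrist camera has in their place "T_tool_cam" (4x4, takes a point from camera to tool coordinates, whose origin is the TCP and whose axes are the flange's). Camera axes: x right, y down, z forward; pixel columns grow to the right and rows downward; lengths in m; the calibration is good to about 2 mm. A picture is of the moment at which its call begins: read the wrist's pose just before it. There is no depth.
- bot.hand_in(): hands the job in, once; it reports no verdict.
The state is a dict: "time_s": time; "q": joint angles; "qvel": joint speeds; "effort": joint torques, N m; "tcp_pos": TCP position; "eef_rot": TCP orientation; "wrist_force": force on the tool from outside, world axes, zero at the start; "wrist_torque": the same for the moment, N m; "finger_gap": opening from 0.0 (shut) to 1.0 (fully open).
Only numpy, scipy, OpenCV 4.12 (cv2) and the standard library are available. Lean on these libraries where they do the work, as an engineer would, in place of code of your own. Each camera call takes 0.05 s, during which the arm holds its last target. There are 200 camera calls.

### The job

Free the burnt gourd from the holder by throwing the tailstock lever over into the open notch, the one away from the gourd, and leave the lever there. Then take the gourd out by its waist and show it to the inspection camera: hold it in the air with its waist 16 cm straight in front of the middle of the lens, lying level and broadside on, square to the line of sight. Finish while still holding it there, without having touched the camera or its stand and with the other things on the table left where they are.

Things in the scene. Friction and masses are not known exactly. Their poses are not given: they have to be found in the camera images.
- holder: Gourd holder, fixed: aluminium bed 90 mm wide, 22 thick, from y = -170 to +240 mm; grey headstock (125 mm tall) at its -y end, two V rests, grey tailstock (120 mm tall, y = 135 to 205) at +y. Origin on the table under the clamped gourd's waist; y along the bed. Gourd axis along y, 95 mm up; beside the waist (y within 30 mm) it is free on both sides and to 60 mm below the axis.
- nose (a point): The mouth of the tailstock's hollow steel nose (28 mm across, bore 19 mm), which sits 26 mm deep over the gourd's stem and traps it. It draws back 36 mm along the holder's +y as the lever goes to the open notch, clear of the stem; then the gourd lifts straight up out of the V rests.
- lever_knob (a point): Centre of the steel ball knob, 30 mm across, on top of the tailstock lever (a steel bar 12 mm wide), about 190 mm above the table. It is 155 mm from the lever's pivot and swings in the holder's upright plane x = -36 mm, on the -x side of the tailstock and of a steel quadrant (top 160 mm up) with two notches, each marked with a white line.
- lever_pivot (a point): The lever's pivot: at x = -36, y = +170, z = +45 mm in the holder's frame. The lever turns about the line through it along the holder's x.
- lever (a joint): Lever angle, rad. 0: in the clamped notch, leaning 0.35 rad from upright towards the gourd (holder's -y). 0.70: in the open notch, leaning 0.35 rad the other way (+y). The notches are the ends of its travel. Top-heavy (0.28 kg) and with little friction: well short of upright (0.35) it falls back, well past upright it drops on into the open notch; a push of about 1 N at the knob moves it.
- gourd: The burnt gourd, 200 mm long, about 0.1 kg, in the holder, stem to the tailstock. Origin in the middle of the waist on the axis; its x runs along it to the stem. Belly 72 mm across with burnt bands and flowers (middle at x = -60 mm), waist 29 mm across and 36 mm long, upper bulb 50 mm across (middle at +42), stem 10 mm across, tip at +100.
- camera: Inspection camera head, fixed on a post: grey box, black ring light 80 mm across round the lens. Origin in the middle of the lens glass; it looks level along its own -x, z up. Lens height varies (170 to 250 mm above the table). The gourd's waist is to be shown 160 mm out along -x at lens height, with the gourd's axis along the camera's y, either way round.
- stand: The camera's fixed stand: steel base plate 170 x 140 x 16 mm and an 18 mm post 346 mm tall. Origin on the table in the post's axis, 85 mm behind the lens glass; same directions as the camera.
- sand_block: Bystander: cork sanding block, 95 x 62 x 28 mm, lying flat; origin under its middle.
- tin: Bystander: closed steel varnish tin, 60 mm across, 75 mm tall, standing; origin under its middle.
- ink: Bystander: small amber glass ink jar with a black cap, 46 mm across, 62 mm tall; origin under its middle.
- round_gourd: Bystander: small round pale gourd with a stalk, 78 mm across, 92 mm tall, standing; origin under its middle.
- jar: Bystander: clear glass jar with a steel lid, 68 mm across, 100 mm tall; origin under its middle.
- brush_pot: Bystander: blue ceramic pot holding brushes, 72 mm across, the brushes up to 195 mm; origin under its middle.
- pen_rest: Bystander: burning pen lying on its steel rest, 150 x 45 x 36 mm in all; origin under the middle of the rest.

How it is judged:
On the way, in this order (a step that is already met when the one before it is completed fails the run):
1. the lever is thrown into the open notch, with the gourd still lying in the holder (value of joint lever between 0.6 and 0.8 rad and distance between gourd and holder below 0.115 m and distance of gourd from where it was at the start of the episode below 0.02 m), for 0.3 s.
2. the gourd is held by its waist and lifted clear of the holder (value of joint lever between 0.6 and 0.8 rad and contact force between the fingers and gourd above 1 N and distance between the grasp point and gourd below 0.025 m and contact force between gourd and holder below 0.1 N and contact force between gourd and stand below 0.1 N and contact force between gourd and camera below 0.1 N and z of gourd in the frame of holder above 0.135 m), for 0.2 s.
At the end, for the whole second after the job is handed in: Still gripped at the waist (TCP within 25 mm of it), still, carried by nothing else; waist 160 +-25 mm in front of the lens, within 20 mm of its line of sight sideways and in height; gourd level and square to the line of sight within 0.2 rad; lever in the open notch (0.70 +-0.10 rad) (value of joint lever between 0.6 and 0.8 rad and contact force between the fingers and gourd above 1 N and distance between the grasp point and gourd below 0.025 m and contact force between gourd and holder below 0.1 N and contact force between gourd and stand below 0.1 N and contact force between gourd and camera below 0.1 N and x of gourd in the frame of camera between -0.185 and -0.135 m and y of gourd in the frame of camera between -0.02 and 0.02 m and z of gourd in the frame of camera between -0.02 and 0.02 m and angle between the x axis of gourd and the y axis of camera, either way round below 0.2 rad and height (world z) of gourd above 0.14 m and linear speed of gourd below 0.03 m/s and angular speed of gourd below 0.25 rad/s); the arm keeps its last pose, push and grip.
It fails at once if the camera or its stand is touched (contact force between any of camera, stand and anything else above 1 N).
It fails at once if a bystander is pushed more than 30 mm from its place (distance of any of sand_block, tin, ink, round_gourd, jar, brush_pot, pen_rest from where it was at the start of the episode above 0.03 m).
It also fails if it takes over 56 s, if anything falls off the work surface, if the arm or the gripper's body presses on something with over 40 N, if the wrist force passes 120 N, or if a joint passes its speed limit or range.

## Working session

There is one attempt and no reset: what is moved stays moved. The work goes in short steps, Python scripts to look and compute and a tool call to move; the robot and the scene stay as the last step left them, time stands still between calls to the robot, and variables do not carry over. Pictures are saved under pics/ and viewed, about 8 in all and at most 12, crops included, and the job is handed in when it is done.

Besides the shell and the picture viewer there is one more tool, called in YAML: its name, and indented under it one key for each argument. apply_moves: Moves the arm, as the interface text tells. Shift numbers are shares of 250 mm and turn numbers shares of pi rad, none past 1 either way. Its arguments: {"type":"object","properties":{"series":{"type":"string"},"hand":{"type":"number"},"squeeze":{"type":"number"}},"required":["series"]}

```bash
ls; mkdir -p pics; python3 - <<'E'
from cell import bot
import cv2,pickle
print(bot.observe())
d={}
for n in("scene","top"):
    c=bot.capture(n); d[n]=c
    cv2.imwrite(f"pics/{n}0.png",c["color"][:,:,::-1]); print(n,{k:c[k] for k in c if k!="color"})
pickle.dump(d,open("c0.pkl","wb"))
E
```

```text
pics
{'time_s': 0.0, 'q': array([-1.22770556,  0.31170169,  0.0139998 ,  1.51309834, -0.00440577,
        1.31918702, -0.02721916]), 'qvel': array([ 5.68858926e-04, -1.22788608e-04,  6.48816694e-04,  1.40462546e-04,
       -6.53429946e-04, -4.24378944e-05, -1.74037709e-04]), 'effort': array([ 2.33261326e-04, -3.79915059e+01,  1.46185043e-01, -2.30595016e+01,
        1.23355151e-02,  1.39030803e-02,  5.43089627e-06]), 'tcp_pos': array([0.20617794, 0.50913755, 0.24891753]), 'eef_rot': array([-1.80034348e-04,  1.91186658e-01,  9.81552986e-01, -1.16798767e-03]), 'wrist_force': array([ 0.8963902 ,  0.02685098, -0.47764296]), 'wrist_torque': array([ 0.07892859, -0.05806859, -0.01188381]), 'finger_gap': 0.9962983639843038}
scene {'fx': 620.7440704980183, 'fy': 620.7440704980183, 'cx': 315.765358427377, 'cy': 239.46926589058822, 'R': array([[ 0.6140798 ,  0.78924114,  0.00210402],
       [ 0.62851944, -0.48741224, -0.60612922],
       [-0.47735659,  0.37353412, -0.79536341]]), 't': array([-0.36889245, -0.21560867,  1.80735321])}
top {'fx': 499.0529262096077, 'fy': 499.0529262096077, 'cx': 319.9723005936716, 'cy': 243.8092040232764, 'R': array([[ 0.0132654 , -0.99989029, -0.00658994],
       [-0.99832538, -0.01287294, -0.05639792],
       [ 0.0563069 ,  0.00732705, -0.99838662]]), 't': array([0.04908273, 0.52762497, 1.50402898])}
```

View pics/scene0.png

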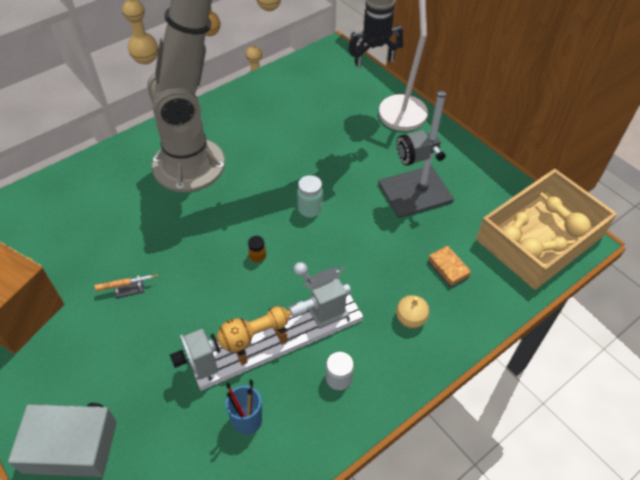

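View pics/top0.png

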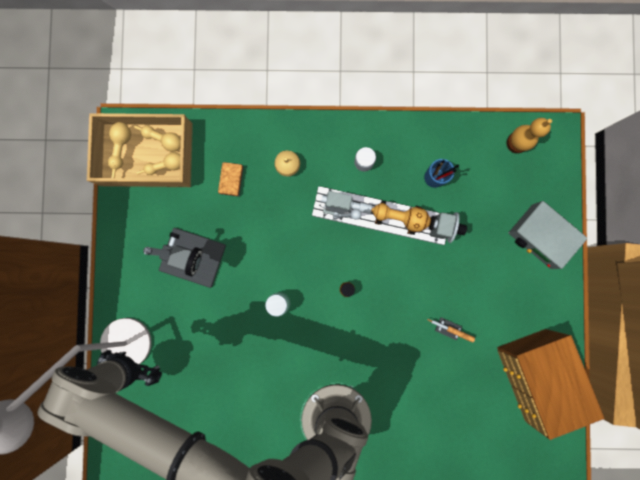

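Scene view: the holder runs from about (195,370) to (350,310), with the lever knob at (301,269) and the camera head at (408,149). Top view: bed corners near (313,188) and (455,243), gourd near (400,215), camera head near (195,260). I'll zoom in on these.

```bash
cat > h.py <<'E'
import numpy as np,pickle,cv2
from scipy.spatial.transform import Rotation as Ro
def ray(c,u,v):
    R,t=np.array(c["R"]),np.array(c["t"]); d=R.T@np.array([(u-c["cx"])/c["fx"],(v-c["cy"])/c["fy"],1.]); return -R.T@t,d
def onz(c,u,v,z):
    o,d=ray(c,u,v); return o+d*(z-o[2])/d[2]
def proj(c,X):
    p=np.array(c["R"])@np.array(X)+np.array(c["t"]); return np.array([c["cx"]+c["fx"]*p[0]/p[2],c["cy"]+c["fy"]*p[1]/p[2]])
def tri(rs):
    A=np.zeros((3,3));b=np.zeros(3)
    for o,d in rs:
        d=d/np.linalg.norm(d);M=np.eye(3)-np.outer(d,d);A+=M;b+=M@o
    X=np.linalg.solve(A,b); return X,[np.linalg.norm(np.cross(X-o,d/np.linalg.norm(d))) for o,d in rs]
E
python3 - <<'E'
import pickle,cv2,numpy as np
d=pickle.load(open("c0.pkl","rb"))
T=d["top"]["color"][:,:,::-1];S=d["scene"]["color"][:,:,::-1]
z=lambda im,x,y,w,h,k:cv2.resize(im[y:y+h,x:x+w],None,fx=k,fy=k,interpolation=cv2.INTER_CUBIC)
M=np.zeros((600,800,3),np.uint8)
M[:300,:640]=z(T,306,178,160,75,4)
M[300:600,:400]=z(T,140,220,100,75,4)
M[300:600,400:800]=z(S,370,85,100,75,4)
cv2.imwrite("pics/m1.png",M)
cv2.imwrite("pics/m2.png",z(S,165,255,200,150,4))
E
```

```text
(no output)
```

View pics/m1.png

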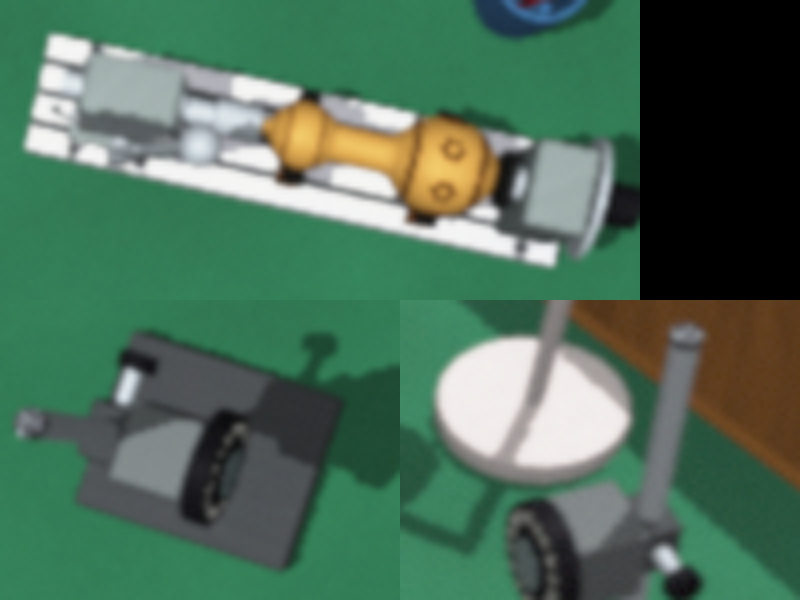

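View pics/m2.png

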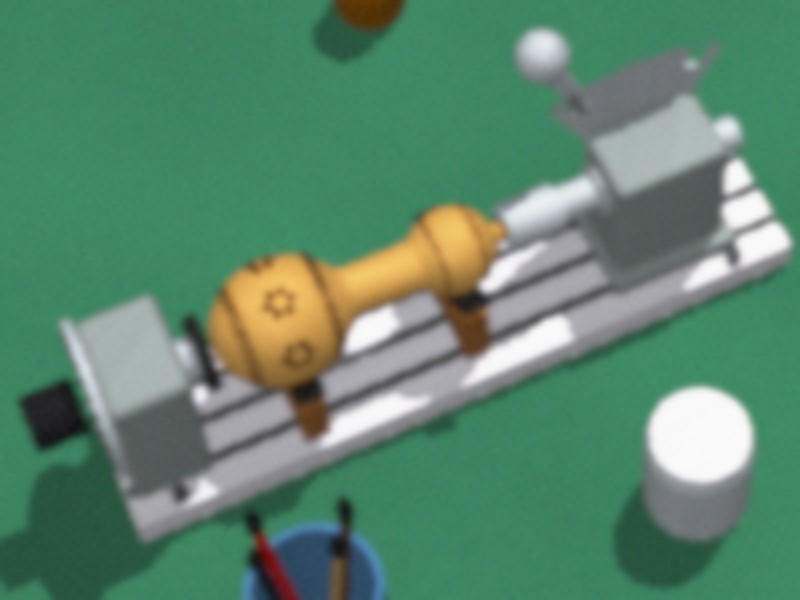

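```bash
python3 - <<'E'
from h import *
np.set_printoptions(precision=4,suppress=True)
d=pickle.load(open("c0.pkl","rb"));T,S=d["top"],d["scene"]
o=-.375
ht=lambda x,y:(306+x/4+o,178+y/4+o); ct=lambda x,y:(140+x/4+o,220+(y-300)/4+o)
cs=lambda x,y:(370+(x-400)/4+o,85+(y-300)/4+o); hs=lambda x,y:(165+x/4+o,255+y/4+o)
A,B,C=[onz(T,*ht(*p),.022) for p in((48,35),(25,152),(555,265))]
A2,B2,C2=[onz(S,*hs(*p),.022) for p in((740,160),(788,245),(145,530))]
print("corners top",A,B,C,np.linalg.norm(A-B),np.linalg.norm(B-C)); print("scene",A2,B2,C2,)
ydir=(B-C)/np.linalg.norm(B-C);
ks,kt=ray(S,*hs(541,55)),ray(T,*ht(200,146)); K,e=tri([ks,kt]);print("knob",K,e)
W,e=tri([ray(S,*hs(385,278)),ray(T,*ht(365,147))]);print("waist",W,e, onz(T,*ht(365,147),.095))
g1,g2=onz(T,*ht(455,165),.095),onz(T,*ht(300,135),.095);print("gourd dir",(g2-g1)/np.linalg.norm(g2-g1),ydir)
print("g dir scene",onz(S,*hs(455,250),.095)-onz(S,*hs(275,320),.095))
xd=np.array([ydir[1],-ydir[0],0]);
print("origin from corner C(x=?45,y=-170)",C+ydir*.17,"xd",xd)
L,e=tri([ray(S,*cs(525,550)),ray(T,*ct(232,470))]);print("lens",L,e)
P,e=tri([ray(S,*cs(686,334)),ray(T,*ct(30,425))]);print("posttop",P,e)
Q=[onz(T,*ct(*p),.016) for p in((143,331),(344,400),(287,570),(78,500))]
for i in range(4): v=Q[(i+1)%4]-Q[i];print("plate",Q[i],np.linalg.norm(v),v/np.linalg.norm(v))
v=L-P;print("lens-post",v,np.hypot(*v[:2]))
E
```

```text
corners top [0.7019 0.0654 0.022 ] [0.612  0.0817 0.022 ] [ 0.5312 -0.3204  0.022 ] 0.09130925305284798 0.41009509659901905
scene [0.6373 0.0761 0.022 ] [0.7007 0.0605 0.022 ] [ 0.6209 -0.3365  0.022 ]
knob [ 0.5977 -0.041   0.1932] [np.float64(0.0008460229439211537), np.float64(0.0008460229439211149)]
waist [ 0.6107 -0.1639  0.0998] [np.float64(0.0013837294040382375), np.float64(0.0013837294040383618)] [ 0.6105 -0.1657  0.095 ]
gourd dir [0.1791 0.9838 0.    ] [0.1971 0.9804 0.    ]
g dir scene [0.0248 0.104  0.    ]
origin from corner C(x=?45,y=-170) [ 0.5647 -0.1537  0.022 ] xd [ 0.9804 -0.1971  0.    ]
lens [0.4629 0.3794 0.2037] [np.float64(0.0005342581589370867), np.float64(0.0005342581589371613)]
posttop [0.4861 0.4649 0.3473] [np.float64(0.00013854019714121434), np.float64(0.0001385401971412017)]
plate [0.5714 0.4981 0.016 ] 0.16299094493308638 [-0.3114 -0.9503  0.    ]
plate [0.5207 0.3433 0.016 ] 0.13564378809102048 [-0.9552  0.2961  0.    ]
plate [0.3911 0.3834 0.016 ] 0.1682625839550304 [0.3023 0.9532 0.    ]
plate [0.442  0.5438 0.016 ] 0.1372755727418246 [ 0.943  -0.3327  0.    ]
lens-post [-0.0232 -0.0855 -0.1436] 0.08856636947195817
```

```bash
cat >> h.py <<'E'
np.set_printoptions(precision=4,suppress=True)
O=np.array([.6095,-.1626,0]);YD=np.array([.197,.9804,0]);XD=np.array([.9804,-.197,0])
LENS=np.array([.462,.381,.204]);CD=np.array([-.305,-.952,0]);TGT=LENS+.16*CD
def hol(x,y,z): return O+XD*x+YD*y+np.array([0,0,z])
def go(P,az,p0=None,az0=None):
    "fractions for a move to P with tool y at azimuth az (rad), tool down"
    from cell import bot
    s=bot.observe(); w,x,y,z=s["eef_rot"];R0=Ro.from_quat([x,y,z,w]);p=s["tcp_pos"]
    a=[np.cos(az),np.sin(az),0];R1=Ro.from_matrix(np.array([np.cross(a,[0,0,-1]),a,[0,0,-1]]).T)
    print("t",round(s["time_s"],2),"tcp",p,"hol",[(p-O)@XD,(p-O)@YD,p[2]],"F",s["wrist_force"],"gap",s["finger_gap"],"q",s["q"])
    print("shift",R0.inv().apply(np.array(P)-p)/.25,"turn",(R0.inv()*R1).as_rotvec()/np.pi)
AZH=np.arctan2(-.197,.9804);AZC=np.arctan2(.952,.305)
E
python3 - <<'E'
from h import *
go([.25,.33,.34],AZH); print(TGT,hol(-.036,.06,.19))
E
```

```text
t 0.1 tcp [0.2062 0.5092 0.249 ] hol [np.float64(-0.5277091578905552), np.float64(0.5791927043985106), np.float64(0.24903470349132753)] F [-0.5048  0.4418  0.0512] gap 1.001092056856873 q [-1.2277  0.3116  0.014   1.5129 -0.0044  1.3192 -0.0272]
shift [-0.4314 -0.5995 -0.3625] turn [-0.0005  0.0005  0.4406]
[0.4132 0.2287 0.204 ] [ 0.586  -0.0967  0.19  ]
```

apply_moves:
  series: "-0.2 -0.2 -0.3 0 0 0.04;-0.43 -0.6 -0.36 0 0 0.24;-0.43 -0.6 -0.36 0 0 0.24;-0.43 -0.6 -0.36 0 0 0.24;-0.43 -0.6 -0.36 0 0 0.24"
  hand: 1
  squeeze: 40

```text
time_s: 0.6
tcp_pos: [0.2525, 0.3257, 0.3423]
eef_rot: [0.001, 0.533, 0.846, 0.001]
wrist_force: [1.2, 0.7, -0.1]
finger_gap: 0.145
```

```bash
python3 - <<'E'
from h import *
go([.45,.12,.32],AZH)
E
```

```text
t 0.6 tcp [0.2525 0.3257 0.3423] hol [np.float64(-0.4461458609997423), np.float64(0.40838634055029027), np.float64(0.3422582868495269)] F [ 1.2396  0.6685 -0.1187] gap 0.1445851238452503 q [-1.1189 -0.0175  0.1625  1.6705  0.0043  1.4855 -0.5104]
shift [-1.083   0.3571  0.09  ] turn [ 0.001  -0.0004  0.2052]
```

apply_moves:
  series: "-0.95 0.31 0.08 0 0 0.2;-0.95 0.31 0.08 0 0 0.2;-0.95 0.31 0.08 0 0 0.2;-0.95 0.31 0.08 0 0 0.2;-0.95 0.31 0.08 0 0 0.2"

```text
time_s: 1.1
tcp_pos: [0.425, 0.1509, 0.3197]
eef_rot: [-0.0, 0.765, 0.644, 0.0]
wrist_force: [0.4, 0.5, 0.0]
finger_gap: 0.005
```

```bash
python3 - <<'E'
from h import *
go(hol(-.036,.058,.27),AZH)
E
```

```text
t 1.1 tcp [0.425  0.1509 0.3197] hol [np.float64(-0.24260522358127712), np.float64(0.27101272638248536), np.float64(0.319747170887541)] F [0.3581 0.5442 0.0002] gap 0.005121330995527427 q [-0.8105  0.0713  0.466   1.6411 -0.0328  1.4367 -0.5116]
shift [-0.8748  0.8025  0.1985] turn [-0.0001 -0.0001  0.0088]
```

apply_moves:
  series: "-0.87 0.8 0.1 0 0 0.009;-0.87 0.8 0.1 0 0 0.009;-0.87 0.8 0.1 0 0 0.009;-0.87 0.8 0.1 0 0 0.009;-0.87 0.8 0.1 0 0 0.009"

```text
time_s: 1.6
tcp_pos: [0.5605, -0.0578, 0.2984]
eef_rot: [-0.0, 0.773, 0.635, -0.0]
wrist_force: [0.6, -0.1, 0.8]
finger_gap: 0.002
```

```bash
python3 - <<'E'
from h import *
go(hol(-.036,.058,.22),AZH)
E
```

```text
t 1.6 tcp [ 0.5605 -0.0578  0.2984] hol [np.float64(-0.0686839928566457), np.float64(0.09313578729704183), np.float64(0.29837695547192034)] F [ 0.6152 -0.1367  0.8216] gap 0.0017839479760536519 q [-0.3907  0.3596  0.654   1.3998 -0.2176  1.4554  0.0619]
shift [-0.1411  0.1306  0.3134] turn [-0.0002 -0.0001  0.0009]
```

apply_moves:
  series: "-0.14 0.13 0.1 0 0 0;-0.14 0.13 0.1 0 0 0;-0.14 0.13 0.25 0 0 0;-0.14 0.13 0.25 0 0 0;-0.14 0.13 0.25 0 0 0"

```text
time_s: 2.1
tcp_pos: [0.5843, -0.0958, 0.236]
eef_rot: [-0.001, 0.773, 0.635, -0.001]
wrist_force: [-0.3, 0.3, 0.0]
finger_gap: -0.002
```

```bash
python3 - <<'E'
from h import *
from cell import bot
go(hol(-.036,.063,.19),AZH)
o=bot.observe();w,x,y,z=o["eef_rot"]
c=bot.capture("wrist");T=np.array(c["T_tool_cam"])
pickle.dump((o,c),open("w1.pkl","wb"));print(T)
cv2.imwrite("pics/w1.png",c["color"][:,:,::-1])
# where do the modelled knob points fall in this image
Rw=Ro.from_quat([x,y,z,w])
for P in (hol(-.036,.1168,.1906),hol(0,0,.095)):
    p=np.linalg.inv(T)@np.append(Rw.inv().apply(P-o["tcp_pos"]),1);print(c["cx"]+c["fx"]*p[0]/p[2],c["cy"]+c["fy"]*p[1]/p[2])
E
```

```text
t 2.1 tcp [ 0.5843 -0.0958  0.236 ] hol [np.float64(-0.0378711633233594), np.float64(0.06056228726596482), np.float64(0.23599640874713887)] F [-0.253   0.3284  0.0307] gap -0.0015421045018543542 q [-0.3018  0.4566  0.6462  1.4291 -0.2759  1.3499  0.1612]
shift [0.0096 0.008  0.184 ] turn [-0.0008 -0.0002  0.0011]
[[-0.0013 -0.9478 -0.3188  0.0819]
 [ 1.     -0.001  -0.0012  0.0006]
 [ 0.0008 -0.3188  0.9478 -0.1243]
 [ 0.      0.      0.      1.    ]]
327.78281985425417 173.79437506050965
369.4044506709146 296.95427709737527
```

View pics/w1.png

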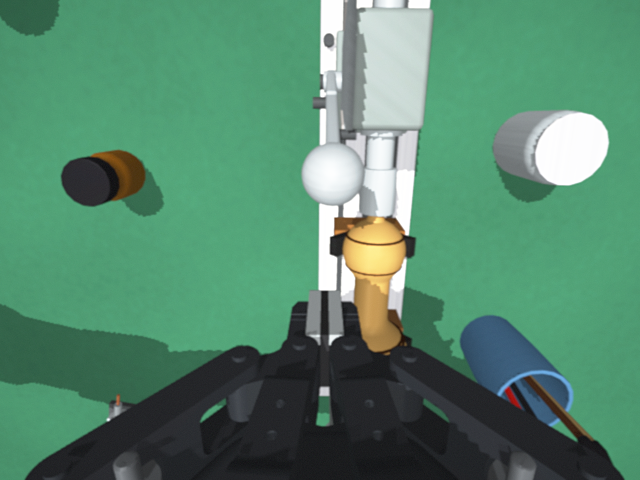

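Wrist view: knob centre at (333,174), predicted at (328,174). The gourd waist is on its prediction, near (370,300). The fingers are about 4 mm to the left, so I'll shift, lower, and then push along tool x.

apply_moves:
  series: "0 0.017 0.09 0 0 0;0 0.017 0.184 0 0 0;0 0.017 0.184 0 0 0"

```text
time_s: 2.45
tcp_pos: [0.588, -0.0965, 0.1894]
eef_rot: [-0.002, 0.773, 0.635, -0.001]
wrist_force: [-0.5, 1.0, 0.1]
finger_gap: -0.005
```

apply_moves:
  series: "0.06 0 0 0 0 0;0.11 0 0 0 0 0;0.16 0 0 0 0 0;0.2 0 0 0 0 0;0.24 0 0 0 0 0"

```text
time_s: 2.95
tcp_pos: [0.6014, -0.0378, 0.1912]
eef_rot: [0.0, 0.773, 0.635, 0.0]
wrist_force: [-0.2, -1.9, 1.0]
finger_gap: -0.002
```

apply_moves:
  series: "0.04 0 0 0 0 0;0.08 0 0 0 0 0;0.12 0 0 0 0 0;0.16 0 0 0 0 0;0.2 0 0 0 0 0"

```text
time_s: 3.45
tcp_pos: [0.6106, 0.011, 0.1903]
eef_rot: [-0.0, 0.773, 0.635, -0.0]
wrist_force: [-0.4, 1.0, 0.5]
finger_gap: 0.004
```

```bash
python3 - <<'E'
from h import *
from cell import bot
go(hol(-.035,.173,.19),AZH)
cv2.imwrite("pics/w2.png",bot.capture("wrist")["color"][:,:,::-1])
E
```

```text
t 3.45 tcp [0.6106 0.011  0.1903] hol [np.float64(-0.03309811423689485), np.float64(0.1704669912610354), np.float64(0.1902830871352016)] F [-0.3928  0.9527  0.4537] gap 0.003916397343676386 q [-0.4467  0.5211  0.6094  1.4457 -0.3033  1.2697 -0.0058]
shift [ 0.0101 -0.0076  0.0011] turn [-0.0001 -0.0001  0.0007]
```

View pics/w2.png

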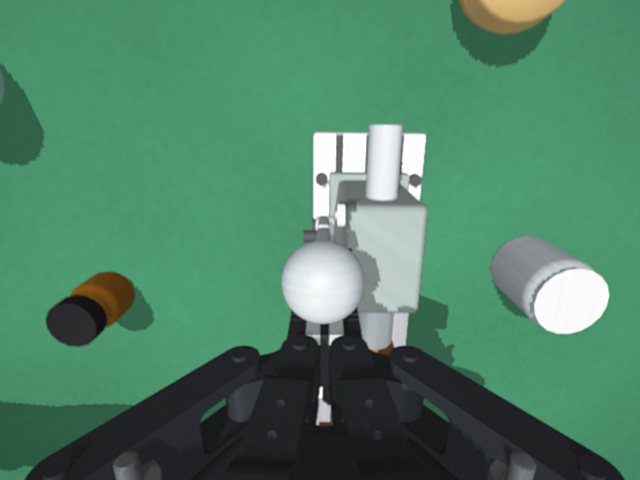

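Knob at (322,282), directly ahead of the fingers and past upright. I'll push about 20 mm more and let it settle.

apply_moves:
  series: "0.03 0 0 0 0 0;0.06 0 0 0 0 0;0.085 0 0 0 0 0;0.085 0 0 0 0 0"

```text
time_s: 3.9
tcp_pos: [0.6149, 0.0325, 0.1903]
eef_rot: [-0.0, 0.772, 0.635, 0.0]
wrist_force: [0.1, 0.1, 0.2]
finger_gap: 0.003
```

apply_moves:
  series: "-0.06 0 0 0 0 0;-0.12 0 0 0 0 0;-0.12 0 0 0 0 0;-0.12 0 -0.1 0 0 0;-0.12 0 -0.2 0 0 0"

```text
time_s: 4.4
tcp_pos: [0.6079, 0.0003, 0.2403]
eef_rot: [-0.001, 0.774, 0.634, -0.001]
wrist_force: [0.5, 0.7, -0.6]
finger_gap: 0.003
```

```bash
python3 - <<'E'
from h import *
from cell import bot
go(hol(0,0,.20),AZH)
o=bot.observe();w,x,y,z=o["eef_rot"];c=bot.capture("wrist");T=np.array(c["T_tool_cam"]);Rw=Ro.from_quat([x,y,z,w])
def px(P):
    p=np.linalg.inv(T)@np.append(Rw.inv().apply(P-o["tcp_pos"]),1);return np.array([c["cx"]+c["fx"]*p[0]/p[2],c["cy"]+c["fy"]*p[1]/p[2]])
im=c["color"]
for a in(.5,.6,.7): print(a,px(hol(-.035,.17+.155*np.sin(a-.35),.045+.155*np.cos(a-.35))))
g=cv2.medianBlur(cv2.cvtColor(im,cv2.COLOR_RGB2GRAY),5)
print(cv2.HoughCircles(g,cv2.HOUGH_GRADIENT,1.5,40,param1=80,param2=35,minRadius=18,maxRadius=45))
cv2.imwrite("pics/w3.png",im[:,:,::-1])
E
```

```text
t 4.4 tcp [0.6079 0.0003 0.2403] hol [np.float64(-0.03362289310124085), np.float64(0.15942115587327155), np.float64(0.2403108693313099)] F [ 0.4716  0.7422 -0.5534] gap 0.002865063154578371 q [-0.4354  0.4855  0.6255  1.3725 -0.2822  1.3753 -0.0085]
shift [-0.6376  0.135   0.1611] turn [-0.0008  0.0001 -0.0001]
0.5 [320.6218 221.1458]
0.6 [320.5539 189.0536]
0.7 [320.5289 156.7139]
[[[324.75 156.75  30.75]
  [539.25 258.75  32.4 ]
  [108.75 282.75  23.55]
  [474.75  15.75  44.1 ]
  [377.25 131.25  39.15]
  [  9.75  75.75  36.9 ]
  [351.75 318.75  25.95]]]
```

View pics/w3.png

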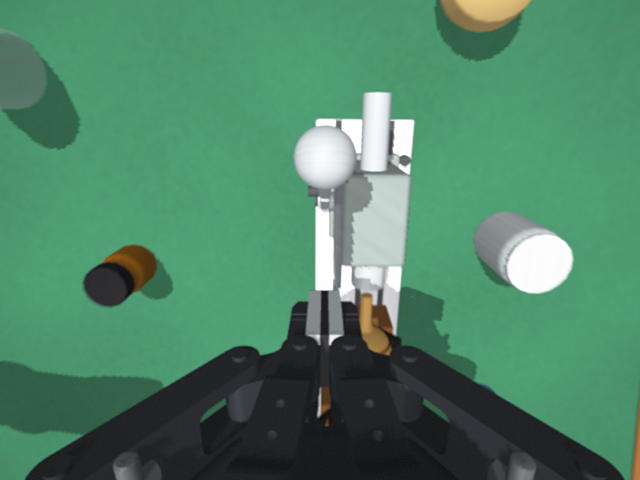

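The knob is at (325,157), matching the 0.70 rad prediction, and the stem is free at (366,305). Next is the move above the waist with the gripper opening.

apply_moves:
  series: "-0.64 0.135 0 0 0 0;-0.64 0.135 0 0 0 0;-0.64 0.135 0 0 0 0;-0.64 0.135 0 0 0 0;-0.64 0.135 0 0 0 0"
  hand: -1

```text
time_s: 4.95
tcp_pos: [0.6092, -0.1676, 0.2406]
eef_rot: [0.001, 0.776, 0.631, -0.001]
wrist_force: [-0.4, 0.9, -0.1]
finger_gap: 0.843
```

```bash
python3 - <<'E'
from h import *
from cell import bot
go(hol(0,0,.097),AZH)
c=bot.capture("wrist");o=bot.observe();w,x,y,z=o["eef_rot"];T=np.array(c["T_tool_cam"]);Rw=Ro.from_quat([x,y,z,w])
im=c["color"];hsv=cv2.cvtColor(im,cv2.COLOR_RGB2HSV)
m=cv2.inRange(hsv,(10,110,80),(28,255,255))
def ht(u,v,zz):
    d=Rw.apply(T[:3,:3]@np.array([(u-c["cx"])/c["fx"],(v-c["cy"])/c["fy"],1]));p=Rw.apply(T[:3,3])+o["tcp_pos"]
    X=p+d*(zz-p[2])/d[2];return (X-O)@XD,(X-O)@YD
for v in range(140,470,12):
    k=np.where(m[v,200:440])[0]
    if len(k)>8:
        a,b=200+np.percentile(k,[2,98]);print(v,a,b,np.array(ht((a+b)/2,v,.095)),"w",ht(b,v,.095)[0]-ht(a,v,.095)[0])
E
```

```text
t 4.95 tcp [ 0.6092 -0.1676  0.2406] hol [np.float64(0.0007314102156131806), np.float64(-0.004940330399477541), np.float64(0.24063700468958957)] F [-0.3862  0.8898 -0.1165] gap 0.8432778836559013 q [-0.1575  0.5418  0.6501  1.2982 -0.3196  1.4045  0.2694]
shift [ 0.0212 -0.0032  0.5745] turn [ 0.0001  0.0008 -0.0021]
140 301.92 346.08 [0.0013 0.0651] w 0.03242004153227668
152 289.44 358.56 [0.0013 0.0565] w 0.0512774625296428
164 292.12 355.88 [0.0013 0.0477] w 0.04780323887290673
176 296.15999999999997 351.84000000000003 [0.0013 0.0388] w 0.042193291650982075
188 301.94 347.06 [0.0016 0.0296] w 0.034561888844871956
200 307.68 340.32 [0.0012 0.0202] w 0.025276431960997277
212 307.68 340.32 [0.0012 0.0106] w 0.025556669564521517
224 307.68 340.32 [0.0011 0.0008] w 0.02584319077373494
236 307.65999999999997 339.34000000000003 [ 0.0007 -0.0092] w 0.025367556751231427
248 302.88 345.12 [ 0.0011 -0.0194] w 0.03421122784291129
260 286.42 359.9 [ 0.0004 -0.0299] w 0.06020396256390888
272 284.62 362.38 [ 0.0006 -0.0407] w 0.06445837722440767
284 282.4 364.6 [ 0.0006 -0.0516] w 0.0689481576015317
296 283.65999999999997 364.34000000000003 [ 0.0009 -0.0629] w 0.06848645038574844
308 289.44 358.56 [ 0.0009 -0.0744] w 0.059387389003323555
320 294.24 353.76 [ 0.0009 -0.0862] w 0.051768960480367235
332 312.34000000000003 335.65999999999997 [ 0.0008 -0.0983] w 0.02053605244598105
```

apply_moves:
  series: "0.022 0 0.15 0 0 0;0.022 0 0.3 0 0 0;0.022 0 0.43 0 0 0;0.022 0 0.53 0 0 0;0.022 0 0.575 0 0 0"
  hand: -1

```text
time_s: 5.5
tcp_pos: [0.6108, -0.152, 0.0935]
eef_rot: [-0.003, 0.772, 0.636, -0.001]
wrist_force: [0.5, 0.2, -0.1]
finger_gap: 1.002
```

apply_moves:
  series: "0 0 0 0 0 0;0 0 0 0 0 0;0 0 0 0 0 0;0 0 0 0 0 0;0 0 0 0 0 0"
  hand: 1
  squeeze: 35

```text
time_s: 6.0
tcp_pos: [0.6115, -0.1567, 0.0986]
eef_rot: [-0.0, 0.773, 0.634, 0.0]
wrist_force: [-3.3, 0.4, 5.3]
finger_gap: 0.325
```

```bash
python3 - <<'E'
from h import *
go(hol(0.001,0.002,.3),AZH)
E
```

```text
t 6.0 tcp [ 0.6115 -0.1567  0.0986] hol [np.float64(0.0008059742911683418), np.float64(0.006181031777870608), np.float64(0.09859374445032254)] F [-3.2737  0.3595  5.2631] gap 0.32543606697075866 q [-0.1574  0.6491  0.5972  1.4931 -0.3884  1.1196  0.3192]
shift [-0.0159  0.0006 -0.8056] turn [-0.0001 -0.0003  0.0005]
```

apply_moves:
  series: "0 0 0 0 0 0;0 0 -0.04 0 0 0;0 0 -0.1 0 0 0;0 0 -0.18 0 0 0;0 0 -0.28 0 0 0"
  squeeze: 70

```text
time_s: 6.5
tcp_pos: [0.6117, -0.1567, 0.1679]
eef_rot: [-0.0, 0.773, 0.634, -0.0]
wrist_force: [-0.3, -0.3, -0.2]
finger_gap: 0.317
```

apply_moves:
  series: "0 0 -0.12 0 0 0;0 0 -0.25 0 0 0;0 0 -0.4 0 0 0;0 0 -0.5 0 0 0;0 0 -0.5 0 0 0"

```text
time_s: 7.0
tcp_pos: [0.614, -0.1584, 0.2982]
eef_rot: [0.005, 0.773, 0.634, 0.003]
wrist_force: [-0.1, -0.7, -0.2]
finger_gap: 0.315
```

```bash
python3 - <<'E'
from h import *
from cell import bot
go(TGT+[0,-.03,.086],AZC)
a,b=bot.capture("wrist")["color"],bot.capture("scene")["color"][90:410,120:460]
M=np.zeros((400,800,3),np.uint8);M[:,:400]=cv2.resize(a,(400,300))[:0] if 0 else 0
M[:300,:400]=cv2.resize(a,(400,300));M[:376,400:800]=cv2.resize(b,(400,376))
cv2.imwrite("pics/m3.png",M[:,:,::-1])
E
```

```text
t 7.0 tcp [ 0.614  -0.1584  0.2982] hol [np.float64(0.0035518124192887635), np.float64(0.005004688474428461), np.float64(0.2981601056739025)] F [-0.1432 -0.6638 -0.1883] gap 0.3154709956571509 q [-0.1629  0.5173  0.6581  1.1909 -0.3089  1.5182  0.2455]
shift [ 1.2442 -1.0666  0.0185] turn [ 0.0027  0.0031 -0.4638]
```

View pics/m3.png

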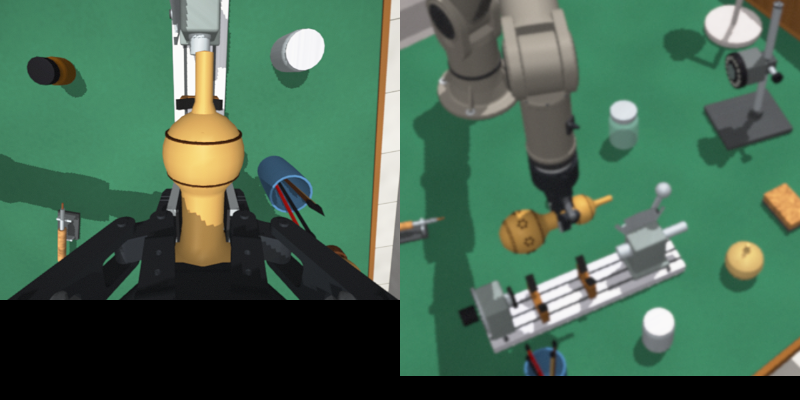

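The gourd is held, level and clear of the rests. The lever still leans to the open side. I'll carry it across in stages while turning it.

apply_moves:
  series: "0.05 -0.05 0 0 0 -0.02;0.15 -0.13 0 0 0 -0.05;0.27 -0.23 0 0 0 -0.09;0.39 -0.33 0 0 0 -0.13;0.5 -0.43 0 0 0 -0.165"

```text
time_s: 7.6
tcp_pos: [0.5288, -0.0111, 0.2897]
eef_rot: [-0.002, 0.582, 0.813, -0.001]
wrist_force: [-0.1, 0.3, -0.9]
finger_gap: 0.317
```

```bash
python3 - <<'E'
from h import *
go(TGT+.08*CD+[0,0,.06],AZC)
E
```

```text
t 7.6 tcp [ 0.5288 -0.0111  0.2897] hol [np.float64(-0.10895513965558354), np.float64(0.13259352247740966), np.float64(0.2897353089691477)] F [-0.0753  0.3333 -0.8617] gap 0.3174817035353819 q [-0.428   0.27    0.5373  1.5074 -0.1387  1.4061  0.4446]
shift [ 0.8    -0.319   0.1052] turn [-0.0008 -0.001  -0.2969]
```

apply_moves:
  series: "0.1 -0.04 0.01 0 0 -0.035;0.2 -0.08 0.03 0 0 -0.075;0.31 -0.12 0.04 0 0 -0.115;0.42 -0.17 0.05 0 0 -0.155;0.52 -0.21 0.07 0 0 -0.195"

```text
time_s: 8.1
tcp_pos: [0.4376, 0.0945, 0.2727]
eef_rot: [-0.001, 0.31, 0.951, -0.001]
wrist_force: [0.4, 0.7, -1.5]
finger_gap: 0.318
```

```bash
python3 - <<'E'
from h import *
go(TGT+.06*CD+[0,0,.04],AZC)
E
```

```text
t 8.1 tcp [0.4376 0.0945 0.2727] hol [np.float64(-0.21915116561693623), np.float64(0.21823362889633444), np.float64(0.27269835469309567)] F [ 0.3593  0.7373 -1.4662] gap 0.317791294458222 q [-0.5944  0.0865  0.3731  1.7377 -0.0325  1.3264  0.7264]
shift [0.3194 0.1486 0.1151] turn [-0.0006 -0.0007 -0.1018]
```

apply_moves:
  series: "0.08 0.04 0.03 0 0 -0.03;0.16 0.08 0.06 0 0 -0.06;0.25 0.12 0.09 0 0 -0.085;0.32 0.15 0.115 0 0 -0.102;0.32 0.15 0.115 0 0 -0.102"

```text
time_s: 8.6
tcp_pos: [0.3948, 0.174, 0.2437]
eef_rot: [-0.002, 0.154, 0.988, -0.001]
wrist_force: [0.1, 0.4, -0.9]
finger_gap: 0.313
```

```bash
python3 - <<'E'
from h import *
from cell import bot
go(TGT,AZC)
d={n:bot.capture(n) for n in("scene","top")};pickle.dump(d,open("c2.pkl","wb"))
z=lambda im,x,y,w,h,k:cv2.resize(im[y:y+h,x:x+w],None,fx=k,fy=k,interpolation=cv2.INTER_CUBIC)
M=np.zeros((600,800,3),np.uint8)
M[:,:400]=z(d["top"]["color"],140,220,100,150,4);M[:,400:]=z(d["scene"]["color"],340,90,100,150,4)
cv2.imwrite("pics/m4.png",M[:,:,::-1])
print("TGT px top",proj(d["top"],TGT),"scene",proj(d["scene"],TGT))
E
```

```text
t 8.6 tcp [0.3948 0.174  0.2437] hol [np.float64(-0.276771069677301), np.float64(0.2877497266600036), np.float64(0.2437275413372439)] F [ 0.1432  0.3829 -0.9048] gap 0.31314878566590704 q [-0.6995  0.0708  0.2622  1.8235 -0.0208  1.2537  0.8309]
shift [-0.0042  0.2308  0.1585] turn [-0.0005 -0.0012  0.0005]
TGT px top [253.9106 281.7166] scene [342.3875 162.1366]
```

View pics/m4.png

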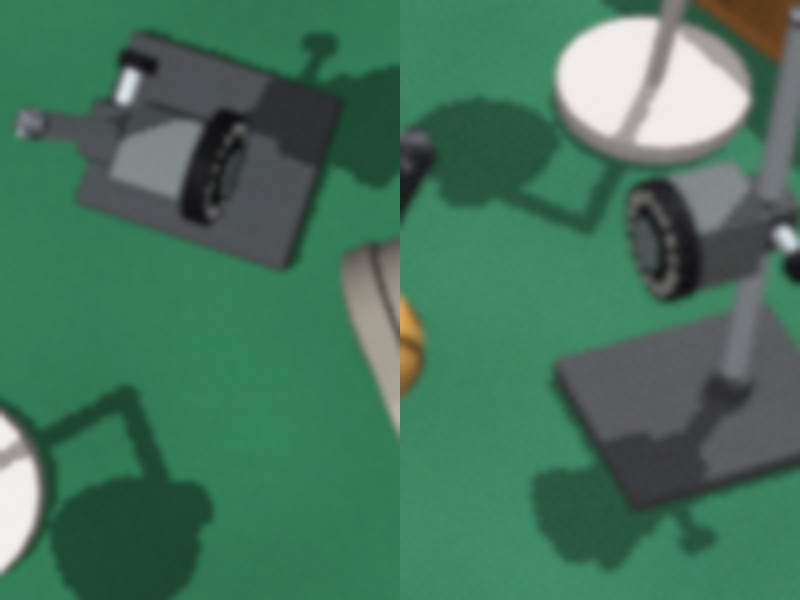

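Lens in the scene crop is at (646,243), now fully visible and about 3 px lower than my first pick. I'll recompute it and get the final shift.

```bash
python3 - <<'E'
from h import *
d=pickle.load(open("c2.pkl","rb"));T,S=d["top"],d["scene"];o=-.375
L,e=tri([ray(S,340+246/4+o,90+243/4+o),ray(T,140+230/4+o,220+171/4+o)]);print(L,e)
P=np.array([.486,.465]);print("from post",P+.085*CD[:2])
L[:2]=(L[:2]+P+.085*CD[:2])/2;print("lens",L)
t=L+.16*CD;print("tgt",t)
# TCP is ~4 mm towards stem from the waist; stem axis = tool x
go(t+.004*np.array([np.sin(AZC),-np.cos(AZC),0])*-1,AZC)
E
sed -n 1,1p /dev/null
```

```text
[0.4621 0.384  0.1891] [np.float64(0.0010971379027982725), np.float64(0.001097137902798145)]
from post [0.4601 0.3841]
lens [0.4611 0.384  0.1891]
tgt [0.4123 0.2317 0.1891]
t 8.7 tcp [0.3976 0.1709 0.2451] hol [np.float64(-0.27340392170690403), np.float64(0.28523947301484204), np.float64(0.24509128721947618)] F [ 0.099  -0.4237 -0.644 ] gap 0.31373354271401066 q [-0.697   0.0702  0.2673  1.8207 -0.0183  1.254   0.8308]
shift [0.0357 0.2496 0.2237] turn [-0.0004  0.0001 -0.0017]
```

apply_moves:
  series: "0.01 0.05 0.06 0 0 0;0.02 0.1 0.12 0 0 0;0.036 0.16 0.17 0 0 0;0.036 0.22 0.2 0 0 0;0.036 0.25 0.2 0 0 0"

```text
time_s: 9.2
tcp_pos: [0.4086, 0.2346, 0.1944]
eef_rot: [-0.001, 0.157, 0.988, -0.001]
wrist_force: [-0.5, -0.6, -1.9]
finger_gap: 0.312
```

```bash
python3 - <<'E'
from h import *
from cell import bot
go([.4085,.233,.195],AZC)
d={n:bot.capture(n) for n in("scene","top")};pickle.dump(d,open("c3.pkl","wb"))
M=np.zeros((600,800,3),np.uint8)
cy=np.array([-CD[1],CD[0],0]);cz=np.array([0,0,1.])
th=np.linspace(0,2*np.pi,60)
for n,x,y,w,h,k,ox in(("scene",315,90,115,100,4,0),("top",165,215,85,100,4,460)):
    c=d[n];im=cv2.resize(c["color"][y:y+h,x:x+w],None,fx=k,fy=k,interpolation=cv2.INTER_CUBIC)
    if n=="top": im=im[:,:340]
    for z,col in((.189,(255,0,0)),(.202,(0,0,255))):
        C=np.array([.461,.384,z]);q=[(proj(c,C+.04*(np.cos(a)*cy+np.sin(a)*cz))-[x-.375,y-.375])*k for a in th]
        cv2.polylines(im,[np.round(q).astype(np.int32)],True,col,1)
    M[:400,ox:ox+im.shape[1]]=im
cv2.imwrite("pics/m5.png",M[:400,:,::-1])
E
```

```text
t 9.2 tcp [0.4086 0.2346 0.1944] hol [np.float64(-0.2752250288456741), np.float64(0.3497926760902513), np.float64(0.19443831668618902)] F [-0.507  -0.6127 -1.8589] gap 0.3123562921774641 q [-0.7514  0.1924  0.2252  1.812  -0.0468  1.1439  0.7453]
shift [-0.0016 -0.006  -0.0022] turn [-0.0004 -0.0003 -0.0015]
```

View pics/m5.png

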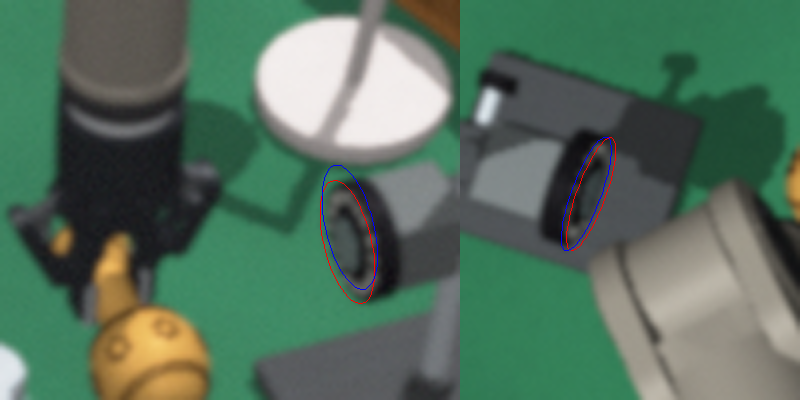

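The red ring (lens z = 0.189) fits the camera rim in both views, so the height of about 0.19 holds. Next I'll check the gourd's level from its belly and stem pixels, plus the lever knob, numerically.

```bash
python3 - <<'E'
from h import *
from cell import bot
for n in range(1): pass
o=bot.observe();S=bot.capture("scene");T=bot.capture("top");w,x,y,z=o["eef_rot"];R=Ro.from_quat([x,y,z,w]).as_matrix()
gx=R[:,0];W=o["tcp_pos"]-.004*gx-[0,0,.0036]
cy=np.array([-CD[1],CD[0],0]);L=np.array([.461,.384,.189]);v=W-L
print("tcp",o["tcp_pos"],"waist in cam frame",-v@CD,v@cy,v[2],"axis angle",np.arccos(abs(gx@cy)),"v",abs(o["qvel"]).max())
B=W-.06*gx;print("belly pred px",proj(S,B))
for c,nm in((S,"scene"),(T,"top")):
    m=cv2.inRange(cv2.cvtColor(c["color"],cv2.COLOR_RGB2HSV),(10,110,80),(28,255,255))
    p=proj(c,B).astype(int);s=np.zeros_like(m);a,b=max(p[1]-22,0),max(p[0]-22,0);s[a:p[1]+22,b:p[0]+22]=m[a:p[1]+22,b:p[0]+22]
    k=cv2.findContours(s,0,2)[0]
    if k: k=max(k,key=cv2.contourArea);print(nm,p,"bbox",cv2.boundingRect(k),cv2.minEnclosingCircle(k))
K=hol(-.035,.2232,.1906);print("knob pred",proj(S,K),proj(T,K))
old=pickle.load(open("c0.pkl","rb"))
M=np.zeros((480,800,3),np.uint8)
M[:,:]=cv2.resize(np.hstack([S["color"][90:390,200:450],np.roll(T["color"],0,1)[140:440,220:470]]),(800,480))
cv2.imwrite("pics/m6.png",M[:,:,::-1])
E
```

```text
tcp [0.4093 0.2347 0.1957] waist in cam frame -0.15791877066507556 0.0003062430548664058 0.0030950736067035522 axis angle 0.0262278656178845 v 0.025139336849317986
belly pred px [352.6963 181.3862]
scene [352 181] bbox (338, 159, 29, 38) ((349.8097839355469, 176.61956787109375), 20.671342849731445)
top [260 260] bbox (248, 246, 26, 32) ((261.0, 261.4193420410156), 15.708572387695312)
knob pred [343.3701 251.693 ] [317.3557 206.0558]
```

View pics/m6.png

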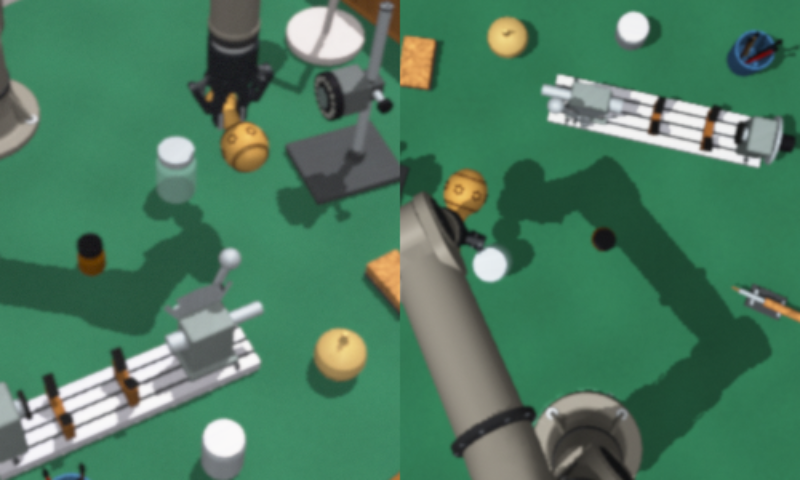

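The belly centre is at (353,181), equal to the level prediction (352.7,181.4). The knob is at (344,251), matching the open notch. I'll let it settle and then hand in.

apply_moves:
  series: "0 0 0.01 0 0 0;0 0 0.01 0 0 0;0 0 0.01 0 0 0;0 0 0.01 0 0 0;0 0 0.01 0 0 0"

```text
time_s: 9.9
tcp_pos: [0.4086, 0.2333, 0.1931]
eef_rot: [0.0, 0.157, 0.988, 0.0]
wrist_force: [-0.7, 0.1, -0.8]
finger_gap: 0.315
```

apply_moves:
  series: "0 0 0 0 0 0;0 0 0 0 0 0;0 0 0 0 0 0;0 0 0 0 0 0;0 0 0 0 0 0"

```text
time_s: 10.4
tcp_pos: [0.4086, 0.2334, 0.193]
eef_rot: [0.0, 0.157, 0.988, 0.0]
wrist_force: [0.1, -0.1, -0.7]
finger_gap: 0.313
```

```bash
python3 - <<'E'
from cell import bot
o=bot.observe();print(o["time_s"],o["tcp_pos"],abs(o["qvel"]).max(),o["finger_gap"],o["wrist_force"])
print(bot.hand_in())
E
```

```text
10.4 [0.40856894 0.23341814 0.19298004] 0.0017225303058783139 0.3126692293370531 [ 0.05223581 -0.10918497 -0.67400757]
the job is handed in; nothing more can be done
None
```

I threw the lever into the open notch with the shut fingers, took the gourd out by its waist, and handed the job in at 10.4 s while holding it in front of the lens. The hand-in reports no verdict.

**Last checks (all but the final TCP reading taken just before a 2.5 mm lowering and the settling):**
- **Gourd position:** I put the waist about 158 mm in front of the lens. It was within 1 mm sideways and about 3 mm high, and I then lowered it by about 2.5 mm.
- **Gourd attitude:** its axis was about 0.03 rad off square. The belly sat within a pixel of where a level gourd should appear.
- **Lever:** the knob sat within about 1 px of its 0.70 rad prediction in the scene view.
- **Other things:** I saw nothing moved and commanded no contact with the camera or its stand. I did not measure the other objects' positions again.
- **At hand-in:** the arm was still, and the wrist force was under 1 N.

**One disagreement:** my first lens height was 0.204 m, and a cleaner crop gave 0.189 m. I used 0.189 m because the ring light's outline fitted it in the scene view (in the top view it lay slightly to one side). The final TCP height of 0.193 m is within the height tolerance for either value.

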